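Unload the charging dock and set its transport lock

ROBOT

A 6-joint arm with a two-finger parallel gripper is mounted at the origin on a cart in front of the work surface, level with it; the furniture and walls round the work are solid. World frame = base frame: x ahead of the robot, y to its left, z up, the work surface at z = 0. Lengths are in mm, angles in rad, forces in N, time in s.
With the tool pointing down it reaches from about 425 to 950 mm from the base axis. Payload 14.7 kg.
Tool frame: the origin (TCP) lies at the very end of the fingers, on their centre line; the grasp point (between the pads) lies 19 mm behind it (r.grip_depth is the z of the grasp point in the tool frame, in mm); z points along the fingers, y is the line along which they close (so a half turn about z gives the same grasp; the last joint's range is limited). The gripper opens to 85 mm and grips with 20 to 120 N. Pads are 22 mm wide; open, the fingers measure 114 mm over their backs; the gripper's body (76 mm by 85 mm) begins 54 mm behind the grasp point. The pads swing forward as they close: fully open they stand 13 mm farther back than shut.
Start: joints at [-1.184, 0.48, 1.596, -0, 1.065, -0.047], TCP at [273.224, -589.78, 231.297] pointing down, gripper open.
Joint ranges: [-2.75, 2.75], [-0.82, 2.05], [0.23, 2.67], [-1.56, 4.7], [0.09, 2.69], [-2.92, 2.92]. Speed limits (rad/s): [1.89, 1.89, 2.39, 3.01, 3.01, 3.01].

INTERFACE

Orientations are given as a 3x3 rotation matrix whose columns are the frame's x, y, z axes.
In Python, from workcell import read_state, vision, r, finder gives the robot as it stands.
- The arm moves only by the tool arm_command, never from a script. Its argument "motion" is a list that holds one entry, the list of rows, each a list of 7 numbers: the shift along the tool's x, y, z in mm, then the turn, a rotation vector about the tool's x, y, z in degrees, then the finger opening in mm, from 0 to 85.4. A call has 1 to 8 rows; each row shifts and turns the commanded pose from where the row before left it, along the tool's axes as they then stand; what a row does not reach is not made up. A row lasts 1/8 s, in which the tool goes at most 62.5 mm and 10.7 degrees, less where a joint would pass 70% of its speed; a pose out of reach is approached as far as the arm can. A call with a gripper value outside its range is refused whole. The fingers move at their own pace and stop on an object; "grip_force" is the grip in N (left out, the last holds). Time passes only in rows, so rows that do not move let the fingers close. It gives the time, the measured TCP pose, the force, the opening and the grip force at its end, in the units of the state.
- read_state(): the state, without advancing time (a new reading comes with each control period).
- vision.read_camera(name): name is "scene" or "top"; returns a dict with "frame" (400x640x3 uint8, red, green, blue), "depth" (400x640 float32, mm along the optical axis (not along the pixel's ray), 0 where there is no reading), "K" (3x3 intrinsics, pixels), "R" (3x3) and "t" (3): a world point X has camera coordinates R X + t. Camera axes: x right, y down, z forward; pixel columns grow to the right and rows downward; lengths in mm; the calibration is good to about 2 mm. A picture is of the moment at which its call begins.
- r.hand_in(): hands the job in; it is judged then, once.
Trained networks look in a picture, given as the dict that the camera call returned (one of the last four; its "shot" number tells which), for a name from the list of things; names that differ only in an ending like _2 or _b are one class to them, and where a whole thing is asked for, a point or a joint stands for the part that bears it (a point fixed in the world has none). Each returns a list of dicts, best first, with "confidence" (0 to 1); they miss things now and then, are a little off and sometimes report something else, mostly with a low value. They report only what shows in the picture. A call takes as long as a camera call. They do not tell look-alikes from the thing itself.
- finder.look_for(picture, query): "centre" ([column, row] in pixels, amid what is visible of it).
The state is a dict: "t": time; "joint_positions": joint angles; "joint_velocities": joint speeds; "tau": joint torques, N m; "tcp_pos": TCP position; "ee_rot": TCP orientation; "force": force on the tool from outside, world axes, zero at the start; "moment": the same for the moment, N m; "grip_width": finger opening in mm; "gripper_force": force on a finger pad.
Only numpy, scipy, OpenCV 4.12 (cv2) and the standard library are available. Lean on these libraries where they do the work, as an engineer would, in place of code of your own. Each camera call takes 0.05 s, during which the arm holds its last target. There are 200 camera calls.

TASK

Empty the battery charging dock: slide its red transport lock left to the open end stop, trip the push-push latch of each pack that is there by pressing it deeper and letting it spring up, draw it out and put it in the blue tray. When all packs are in the tray, slide the transport lock back right, home to its closed end stop; leave the tape roll, the round tin and the calculator where they are.

Things in the scene. Friction and masses are not known exactly. Their poses are not given: they have to be found in the camera images.
- dock: grey charging dock fixed to the bench, 118 (x) x 296 (y) x 86 mm; origin on the bench under the middle of the row of wells; own x away from the robot, y to the left, z up. Deck (top) 86 mm above the bench, from x -54 to +64 mm. Four upright wells, 62 (x) x 32 (y) mm, at x = 0, y = +99, +33, -33, -99 mm. Lock bar behind them at x = +50 mm, 14 to 24 mm above the deck, guides to 28 mm
- lock_grip (a point): centre of the upright red grip of the transport lock, 16 (dock x) x 18 (dock y) x 30 mm high, its middle 39 mm above the deck; it can be pinched from above across either width. In the dock frame at x = +50 mm, y = -66 mm plus the lock value. Moves with the lock
- lock (a joint): transport lock, slides along the dock's y: 0 = closed (four red fingers, 14 mm wide, reach over the rear of the packs from dock x = +16 mm back, their undersides 15 mm above the deck, and keep them from rising), 0.033 m = open, end stop on the dock's +y side, fingers midway between wells. Friction about 2.5 N; stays where it is left
- bay_0 (a point): centre of the mouth of the leftmost well, at deck height
- bay_1 (a point): centre of the mouth of the second from the left well, at deck height
- bay_2 (a point): centre of the mouth of the third from the left well, at deck height
- bay_3 (a point): centre of the mouth of the rightmost well, at deck height
- carrier_0 (a joint): height of the spring carrier of the leftmost well: 0 = latched (pack top 12 mm above deck; a claw holds the pack, it cannot be pulled out), -0.011 m = bottom stop, +0.032 m = sprung up (pack top 44 mm above deck, claw open). Pressed 9 mm or more below latched (about 7 N) and let go, it rises within about a second; pushed right down from there and let go, it latches again
- carrier_1 (a joint): the same for the second from the left well. The carrier of a well that is empty at the start is also latched down and needs no attention
- carrier_2 (a joint): the same for the third from the left well. The carrier of a well that is empty at the start is also latched down and needs no attention
- carrier_3 (a joint): the same for the rightmost well. The carrier of a well that is empty at the start is also latched down and needs no attention
- pack_0: yellow and black battery pack, a block 60 (own x) x 30 (own y) x 80 mm (own z), about 0.16 kg; origin at its centre. Best gripped across its 30 mm thickness, ahead of its middle to keep clear of the lock's fingers. At the start it stands in the leftmost well, its axes along the dock's, or it is absent
- pack_1: yellow and black battery pack, a block 60 (own x) x 30 (own y) x 80 mm (own z), about 0.16 kg; origin at its centre. Best gripped across its 30 mm thickness, ahead of its middle to keep clear of the lock's fingers. At the start it stands in the second from the left well, its axes along the dock's, or it is absent
- pack_2: yellow and black battery pack, a block 60 (own x) x 30 (own y) x 80 mm (own z), about 0.16 kg; origin at its centre. Best gripped across its 30 mm thickness, ahead of its middle to keep clear of the lock's fingers. At the start it stands in the third from the left well, its axes along the dock's, or it is absent
- pack_3: yellow and black battery pack, a block 60 (own x) x 30 (own y) x 80 mm (own z), about 0.16 kg; origin at its centre. Best gripped across its 30 mm thickness, ahead of its middle to keep clear of the lock's fingers. At the start it stands in the rightmost well, its axes along the dock's, or it is absent
- tray: loose blue open tray, 260 (own x) x 180 (own y) x 45 mm, walls and floor 5 mm, 0.5 kg; origin at the centre of its underside, z up. Packs may stand or lie in it
- tape_masking: roll of masking tape lying flat, 100 mm across, 25 mm high, on the bench behind the dock; leave alone
- flux_pot: round tin with black lid, 60 mm across, 36 mm high, on the bench behind the dock; leave alone
- calculator: dark grey pocket calculator with orange and grey keys lying flat, 130 x 75 x 16 mm, to the right of the dock; leave alone
There are look-alikes about, which are no part of the job. Leave any purple look-alike of the pack_1 alone.

How it is judged (in metres and radians):
On the way:
1. the transport lock is slid to its open end stop (value of joint lock above 0.03 m), for 0.1 s.
At the end, for the whole second after the job is handed in: every pack that was in the dock lies or stands at rest inside the tray (its centre within the tray's walls and less than 65 mm above the tray's underside), and the transport lock is back within 4 mm of its closed end stop (x of pack_0 in the frame of tray between -0.125 and 0.125 m and y of pack_0 in the frame of tray between -0.085 and 0.085 m and z of pack_0 in the frame of tray between 0.005 and 0.065 m and linear speed of each of pack_0, pack_1, pack_2, pack_3 below 0.03 m/s and x of pack_1 in the frame of tray between -0.125 and 0.125 m and y of pack_1 in the frame of tray between -0.085 and 0.085 m and z of pack_1 in the frame of tray between 0.005 and 0.065 m and x of pack_2 in the frame of tray between -0.125 and 0.125 m and y of pack_2 in the frame of tray between -0.085 and 0.085 m and z of pack_2 in the frame of tray between 0.005 and 0.065 m and x of pack_3 in the frame of tray between -0.125 and 0.125 m and y of pack_3 in the frame of tray between -0.085 and 0.085 m and z of pack_3 in the frame of tray between 0.005 and 0.065 m and value of joint lock below 0.004 m); the robot touches nothing.
It fails at once if the tape roll is moved by more than 30 mm (distance of tape_masking from where it was at the start of the episode above 0.03 m).
It fails at once if the round tin is moved by more than 30 mm (distance of flux_pot from where it was at the start of the episode above 0.03 m).
It fails at once if the calculator is moved by more than 30 mm (distance of calculator from where it was at the start of the episode above 0.03 m).
Of pack_0, pack_1, pack_2, pack_3 only 3 to 4 are there at a start; the rules pass over those that are not, and their reading is None.
At some moment in a run one of tray may be knocked a few centimetres aside while the robot is not near it.
Once in a run the grip may slacken for a moment while it holds something.
It also fails if it takes over 200 s, if anything falls off the work surface, if the arm or the gripper's body presses on something with over 40 N, if the wrist force passes 120 N, or if a joint passes its speed limit or range.

## Working session

There is one attempt and no reset: what is moved stays moved. The work goes in short steps, Python scripts to look and compute and a tool call to move; the robot and the scene stay as the last step left them, time stands still between calls to the robot, and variables do not carry over. Pictures are saved under pics/ and viewed, at most 14 in all, crops included, and the job is handed in when it is done.

Besides the shell and the picture viewer there is one more tool, called after "Emit:" as a command line: name --argument value ..., lists and objects as JSON in quotes. arm_command: Moves the arm, as the interface text tells. Its arguments: {"type":"object","properties":{"motion":{"type":"array","items":{"type":"array","items":{"type":"array","items":{"type":"number"}}}},"grip_force":{"type":"number"}},"required":["motion"]}

```bash
mkdir -p pics; ls
python3 - <<'E'
from workcell import read_state, vision, r, finder
import cv2,numpy as np
s=read_state();print(s['t'],s['tcp_pos'],np.round(s['ee_rot'],3).tolist(),s['grip_width'],r.grip_depth)
for n in ['top','scene']:
    p=vision.read_camera(n);cv2.imwrite(f'pics/{n}0.png',p['frame'][:,:,::-1]);np.savez(f'{n}0.npz',**{k:p[k] for k in('frame','depth','K','R','t')})
    print(n,p['K'].tolist(),np.round(p['R'],3).tolist(),p['t'])
    for q in ['dock','lock_grip','pack_0','tray','tape_masking','flux_pot','calculator']:
        o=[]
        for d in finder.look_for(p,q):
            u,v=map(int,d['centre']);z=p['depth'][v,u]
            X=p['R'].T@(z*np.linalg.inv(p['K'])@[u,v,1]-p['t']);o.append((round(d['confidence'],2),u,v,np.round(X).tolist()))
        print(q,o)
E
```

```text
pics
0.0 [ 273.0803305  -589.39004222  230.67195863] [[0.907, 0.42, -0.0], [0.42, -0.907, 0.001], [0.0, -0.001, -1.0]] 85.526220106916 -18.700000000000003
top [[414.88955559179595, 0.0, 320.7100160416333], [0.0, 414.88955559179595, 201.63104018836248], [0.0, 0.0, 1.0]] [[0.019, -1.0, -0.005], [-0.995, -0.019, -0.099], [0.099, 0.007, -0.995]] [ -85.89070699  565.24031479 1197.82873957]
dock [(0.84, 333, 211, [535.0, -110.0, 84.0])]
lock_grip [(0.65, 335, 199, [567.0, -115.0, 108.0])]
pack_0 [(0.79, 327, 221, [506.0, -94.0, 97.0]), (0.74, 301, 223, [499.0, -22.0, 99.0]), (0.66, 350, 213, [530.0, -157.0, 99.0]), (0.51, 340, 268, [377.0, -133.0, 83.0]), (0.47, 372, 210, [539.0, -218.0, 98.0])]
tray [(0.72, 195, 211, [534.0, 303.0, 5.0])]
tape_masking [(0.6, 315, 154, [714.0, -55.0, 5.0])]
flux_pot [(0.76, 350, 165, [676.0, -159.0, 38.0])]
calculator [(0.94, 457, 253, [424.0, -478.0, 17.0]), (0.68, 194, 211, [533.0, 304.0, 9.0])]
scene [[495.19999295639326, 0.0, 324.26688350153216], [0.0, 495.19999295639326, 198.5825206055911], [0.0, 0.0, 1.0]] [[0.756, -0.655, -0.008], [-0.376, -0.424, -0.824], [0.536, 0.626, -0.567]] [-487.67192534  248.85014345 1171.25358008]
dock [(0.98, 318, 224, [482.0, -165.0, 88.0])]
lock_grip [(0.58, 333, 200, [567.0, -128.0, 105.0])]
pack_0 [(0.73, 293, 195, [505.0, -31.0, 100.0]), (0.66, 307, 207, [500.0, -98.0, 97.0]), (0.63, 328, 216, [513.0, -168.0, 100.0]), (0.52, 350, 224, [534.0, -229.0, 98.0])]
tray [(0.59, 236, 172, [532.0, 319.0, 3.0])]
tape_masking [(0.92, 355, 188, [763.0, -13.0, 2.0])]
flux_pot []
calculator [(0.6, 392, 329, [420.0, -487.0, 15.0])]
```

Run:
```python
import cv2
a=cv2.imread('pics/top0.png')[110:310,130:480];cv2.imwrite('pics/t0c.png',cv2.resize(a,(798,456),interpolation=3))
a=cv2.imread('pics/scene0.png')[110:340,170:450];cv2.imwrite('pics/s0c.png',cv2.resize(a,(730,600),interpolation=3))
```

```text
(no output)
```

View pics/t0c.png

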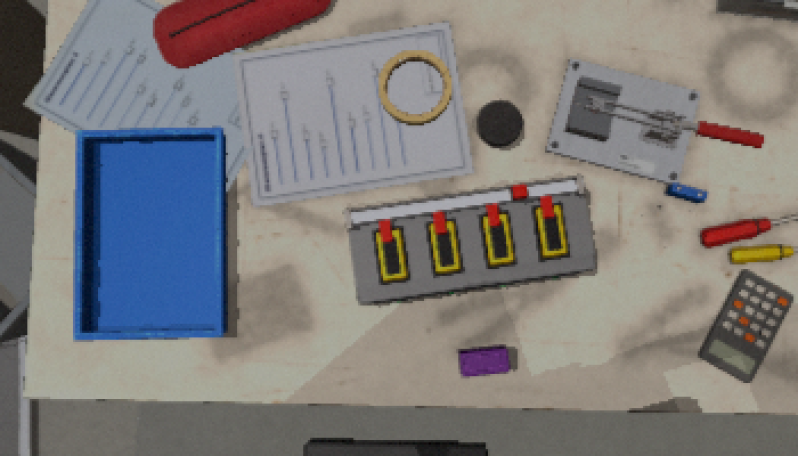

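View pics/s0c.png

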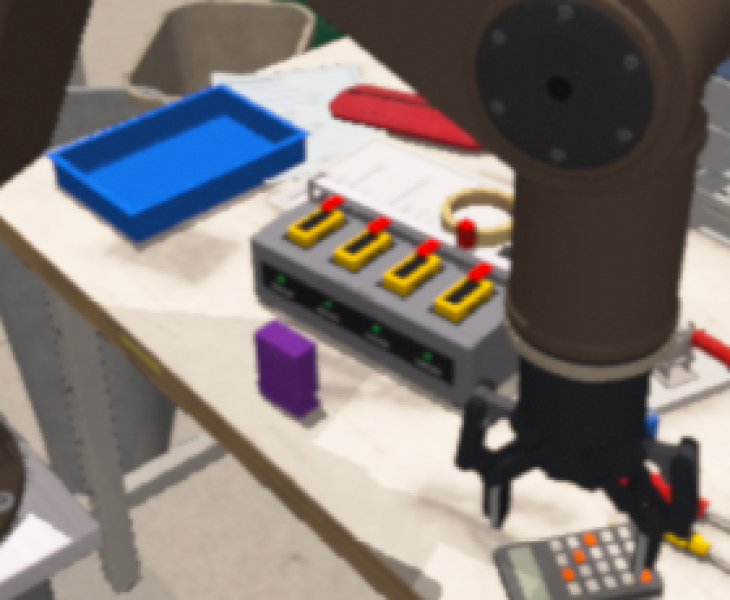

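Top view: four yellow packs at (392,252), (444,245), (497,238), (550,231) in the crop, all under red fingers. The red grip is at (519,192), the tray on the left and the purple decoy in front of the dock. Next I measure the exact dock and tray poses.

```bash
cat > h.py <<'E'
import numpy as np,cv2
from workcell import read_state, vision, r, finder
def shot(n='top',f=None):
    p=vision.read_camera(n)
    if f: cv2.imwrite(f'pics/{f}.png',p['frame'][:,:,::-1])
    return p
def onplane(p,uv,z):
    uv=np.atleast_2d(uv).astype(float);K,R,t=(np.array(p[k]) for k in('K','R','t'))
    d=np.c_[uv,np.ones(len(uv))]@np.linalg.inv(K).T@R; c=-R.T@t
    return (c+d*((z-c[2])/d[:,2])[:,None])[:,:2]
def cloud(p):
    v,u=np.indices(p['depth'].shape);K,R,t=(np.array(p[k]) for k in('K','R','t'))
    P=np.stack([u,v,np.ones_like(u)],-1)@np.linalg.inv(K).T*p['depth'][...,None]
    return (P-t)@R
def hsv(p): return cv2.cvtColor(np.ascontiguousarray(p['frame']),cv2.COLOR_RGB2HSV)
def blobs(m,amin):
    n,l,s,c=cv2.connectedComponentsWithStats(m.astype(np.uint8))
    return [l==i for i in range(1,n) if s[i,4]>=amin]
def uv(m): return np.argwhere(m)[:,::-1]
def rect(P):
    return cv2.minAreaRect(np.float32(P))
def tray(p):
    h=hsv(p);m=(h[...,0]>98)&(h[...,0]<122)&(h[...,1]>140)
    b=max(blobs(m,300),key=np.sum); C=cloud(p)[b]
    return rect(C[C[:,2]>38][:,:2]), rect(onplane(p,uv(b),45))
E
python3 - <<'E'
from h import *
p=dict(np.load('top0.npz'));h=hsv(p);C=cloud(p)
m=(h[...,0]>22)&(h[...,0]<34)&(h[...,1]>150)&(C[...,2]>80)&(C[...,2]<110)
for b in blobs(m,30):
    P=onplane(p,uv(b),98); print('pack',b.sum(),rect(P),np.median(C[b][:,2]))
X=C[...,0];Y=C[...,1];Z=C[...,2]
d=(Z>82)&(Z<90)&(X>420)&(X<640)&(Y>-300)&(Y<60)
b=max(blobs(d,300),key=np.sum);print('deck',rect(C[b][:,:2]),np.median(Z[b]),rect(onplane(p,uv(b),86)))
d=(Z>82)&(Z<130)&(X>420)&(X<640)&(Y>-300)&(Y<60);b=max(blobs(d,300),key=np.sum);print('all',rect(C[b][:,:2]))
red=((h[...,0]<8)|(h[...,0]>172))&(h[...,1]>150)&(Z>85)&(Z<150)&(X<640)&(X>450)&(abs(Y+100)<200)
for b in blobs(red,5): print('red',b.sum(),C[b].mean(0).round(),C[b][:,2].max(), uv(b).mean(0))
print(tray(p))
E
```

```text
pack 131 ((536.4932250976562, -217.31158447265625), (59.681427001953125, 32.09577941894531), 8.081506729125977) 97.89726972418642
pack 123 ((524.36669921875, -152.29722595214844), (59.29307556152344, 31.633298873901367), 9.400872230529785) 98.02188738996189
pack 117 ((514.7767944335938, -87.43531799316406), (58.882511138916016, 30.599842071533203), 9.250068664550781) 98.07119282039017
pack 118 ((503.3137512207031, -22.746381759643555), (57.845054626464844, 31.199777603149414), 7.79564094543457) 98.56714775977333
deck ((516.1203002929688, -120.01416015625), (98.71463775634766, 296.0882873535156), 9.53181266784668) 86.10588448835347 ((515.9488525390625, -119.94781494140625), (98.45968627929688, 295.5374755859375), 9.554669380187988)
all ((525.4878540039062, -118.44123840332031), (117.71196746826172, 296.0882873535156), 9.53181266784668)
red 39 [ 579. -174.  138.] 144.39559444300562 [357.30769231 193.64102564]
red 48 [ 565. -211.  106.] 111.99432532359381 [369.60416667 200.52083333]
red 44 [ 554. -146.  106.] 109.93633103644756 [346.15909091 203.88636364]
red 45 [543. -81. 106.] 112.92338548337749 [322.42222222 207.4       ]
red 46 [532. -16. 106.] 110.77786564358593 [298.82608696 211.        ]
(((536.356201171875, 153.05812072753906), (269.1075134277344, 464.2483215332031), 2.6753549575805664), ((529.3849487304688, 287.93316650390625), (268.9266357421875, 191.028564453125), 3.1179826259613037))
```

Emit:
arm_command --motion '[[[0,0,0,0,0,7.6,60],[0,0,0,0,0,7.6,60],[40,-40,0,0,0,0,60],[55,-50,0,0,0,0,60],[55,-50,0,0,0,0,60],[55,-50,0,0,0,0,60],[55,-50,0,0,0,0,50],[55,-50,0,0,0,0,50]]]'

```text
t: 1.8
tcp_pos: [499.8, -296.0, 231.5]
ee_rot: [[0.986, 0.168, 0.0], [0.168, -0.986, -0.0], [0.0, 0.0, -1.0]]
force: [0.3, -0.7, 0.1]
grip_width: 49.9
gripper_force: 0.0
```

```bash
cat >> h.py <<'E'
O=np.array([520.3,-119.6,86.]);PSI=np.radians(9.55)
RD=np.array([[np.cos(PSI),-np.sin(PSI),0],[np.sin(PSI),np.cos(PSI),0],[0,0,1]])
def go(dx=None,dy=None,z=None,world=None):
    """print tool-frame shift to a target (dock x,y + world z, or world xyz)"""
    s=read_state();T=np.array(world,float) if world is not None else O+RD@[dx,dy,0]
    if world is None: T[2]=z
    R=np.array(s['ee_rot']);p=np.array(s['tcp_pos'])
    yaw=np.degrees(np.arctan2(R[1,0],R[0,0]))
    print('t%.1f'%s['t'],'tcp',p.round(1),'dock',(RD.T@(p-O)).round(1),'yaw %.2f'%yaw,'tilt',R[:2,2].round(3),'w %.1f'%s['grip_width'],'F',np.round(s['force'],1))
    print('tool shift',(R.T@(T-p)).round(1))
E
python3 -c "
from h import *
go(50,-66,170)"
```

```text
t1.8 tcp [ 499.8 -296.   231.5] dock [ -49.5 -170.5  145.5] yaw 9.65 tilt [ 0. -0.] w 49.9 F [ 0.3 -0.7  0.1]
tool shift [  99.7 -104.4   61.5]
```

Emit:
arm_command --motion '[[[33,-35,0,0,0,0,45],[33,-35,10,0,0,0,45],[33,-34,20,0,0,0,45],[0,0,30,0,0,0,45],[0,0,0,0,0,0,45]]]'

```text
t: 2.42
tcp_pos: [577.6, -177.5, 169.6]
ee_rot: [[0.986, 0.169, -0.004], [0.169, -0.986, 0.001], [-0.003, -0.002, -1.0]]
force: [-0.2, -0.4, 0.8]
grip_width: 45.2
gripper_force: 0.0
```

```bash
python3 -c "
from h import *
go(50,-66,120)
shot('scene','s1');p=shot('top','t1')
import cv2
a=cv2.imread('pics/s1.png')[150:300,220:420];b=cv2.imread('pics/t1.png')[150:270,270:430]
cv2.imwrite('pics/c1.png',np.hstack([cv2.resize(a,(400,300)),cv2.resize(b,(400,300))]))"
```

```text
t2.4 tcp [ 577.6 -177.5  169.6] dock [ 46.9 -66.6  83.6] yaw 9.71 tilt [-0.004  0.001] w 45.2 F [-0.2 -0.4  0.8]
tool shift [ 3.2 -0.5 49.5]
```

View pics/c1.png

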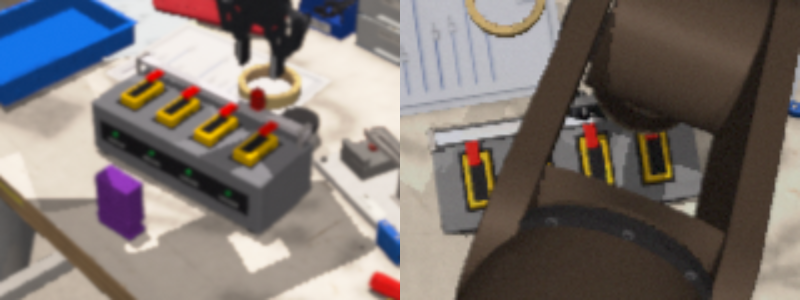

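The scene view has the open fingers straddling above the red grip, around (257,98) in the crop. I go down and pinch.

Emit:
arm_command --motion '[[[2,0,20,0,0,0,45],[1,0,20,0,0,0,45],[0,0,10,0,0,0,45],[0,0,0,0,0,0,5],[0,0,0,0,0,0,5],[0,0,0,0,0,0,5],[0,0,0,0,0,0,5]]]' --grip_force 30

```text
t: 3.4
tcp_pos: [581.2, -175.8, 122.2]
ee_rot: [[0.986, 0.167, -0.001], [0.167, -0.986, 0.003], [-0.0, -0.003, -1.0]]
force: [-1.7, 20.6, 4.3]
grip_width: 17.3
gripper_force: 33.1
```

Emit:
arm_command --motion '[[[0,-5,0,0,0,0,5],[0,-7,0,0,0,0,5],[0,-7,0,0,0,0,5],[0,-7,0,0,0,0,5],[0,-5,0,0,0,0,5],[0,-3,0,0,0,0,5],[0,0,0,0,0,0,5]]]'

```text
t: 4.28
tcp_pos: [576.1, -144.6, 122.2]
ee_rot: [[0.986, 0.168, 0.001], [0.168, -0.986, -0.0], [0.0, 0.0, -1.0]]
force: [-5.4, 1.0, 8.5]
grip_width: 17.6
gripper_force: 17.3
```

```bash
python3 -c "
from h import *
go(50,-33,122)"
```

```text
t4.3 tcp [ 576.1 -144.6  122.2] dock [ 50.9 -33.9  36.2] yaw 9.65 tilt [ 0.001 -0.   ] w 17.6 F [-5.4  1.   8.5]
tool shift [-0.9 -0.9  0.2]
```

Emit:
arm_command --motion '[[[0,-2,0,0,0,0,5],[0,-2,0,0,0,0,5],[0,0,0,0,0,0,5]]]'

```text
t: 4.65
tcp_pos: [575.8, -142.8, 122.3]
ee_rot: [[0.986, 0.168, 0.001], [0.168, -0.986, -0.003], [0.001, 0.003, -1.0]]
force: [-5.3, -18.0, 5.8]
grip_width: 17.2
gripper_force: 33.5
```

Emit:
arm_command --motion '[[[0,2,0,0,0,0,45],[0,0,0,0,0,0,45],[0,0,0,0,0,0,45],[0,0,-25,0,0,0,45],[0,0,-25,0,0,0,30],[-28,-60,0,0,0,0,0],[-28,-60,0,0,0,0,0],[0,-10,0,0,0,0,0]]]'

```text
t: 5.65
tcp_pos: [500.2, -27.3, 171.4]
ee_rot: [[0.985, 0.17, -0.002], [0.17, -0.985, 0.001], [-0.002, -0.001, -1.0]]
force: [0.7, -0.6, -0.2]
grip_width: 0.1
gripper_force: 0.0
```

```bash
python3 -c "
from h import *
go(-8,99,104)
p=shot('scene','s2');import cv2
a=cv2.imread('pics/s2.png')[130:300,190:430];cv2.imwrite('pics/c2.png',cv2.resize(a,(720,510)))"
```

```text
t5.7 tcp [500.2 -27.3 171.4] dock [-4.6 94.4 85.4] yaw 9.78 tilt [-0.002  0.001] w 0.1 F [ 0.7 -0.6 -0.2]
tool shift [-3.3 -4.6 67.4]
```

View pics/c2.png

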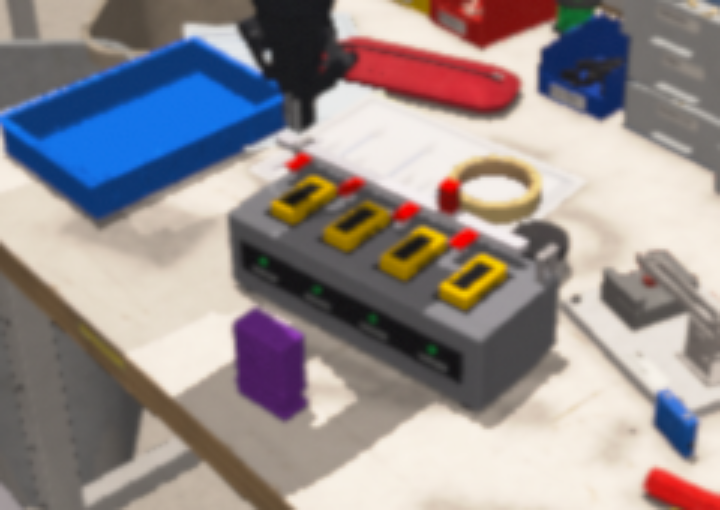

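The lock is open: the red fingers at (298,161), (350,186), (405,212) and (463,238) now sit between the wells. Pressing pack_0 next.

Emit:
arm_command --motion '[[[-3,-5,25,0,0,0,0],[0,0,25,0,0,0,0],[0,0,17,0,0,0,0],[0,0,6,0,0,0,0],[0,0,6,0,0,0,0],[0,0,4,0,0,0,0],[0,0,0,0,0,0,0]]]'

```text
t: 6.58
tcp_pos: [499.6, -25.8, 88.6]
ee_rot: [[0.986, 0.168, 0.0], [0.168, -0.986, -0.0], [0.0, 0.0, -1.0]]
force: [-2.2, -1.5, 5.3]
grip_width: 0.2
gripper_force: 2.7
```

Emit:
arm_command --motion '[[[0,0,2,0,0,0,0],[0,0,0,0,0,0,0],[0,0,-15,0,0,0,0],[0,0,-30,0,0,0,0],[0,0,-30,0,0,0,50],[-4,-2,-10,0,0,0,50],[0,0,0,0,0,0,50],[0,0,0,0,0,0,50]]]'

```text
t: 7.58
tcp_pos: [494.4, -24.1, 170.7]
ee_rot: [[0.986, 0.168, -0.001], [0.168, -0.986, 0.0], [-0.001, -0.0, -1.0]]
force: [0.2, 0.2, 0.5]
grip_width: 50.0
gripper_force: 0.0
```

```bash
cat >> h.py <<'E'
def tops(i=None):
    for n in('top','scene'):
        p=shot(n);h=hsv(p);C=cloud(p);m=(h[...,0]>20)&(h[...,0]<36)&(h[...,1]>130)
        D=(C-O)@RD
        for y0,k in zip((99,33,-33,-99),range(4)):
            q=m&(abs(D[...,0])<32)&(abs(D[...,1]-y0)<18)&(D[...,2]>0)&(D[...,2]<55)&(p['depth']>0)
            P=D[q]; print(n,k,q.sum(),P[:,2].max().round(1) if len(P) else None, P[P[:,2]>P[:,2].max()-6].mean(0).round(1) if len(P) else '')
E
python3 -c "
from h import *
go(-10,99,102);tops()"
```

```text
t7.6 tcp [494.4 -24.1 170.7] dock [-9.6 98.5 84.7] yaw 9.65 tilt [-0.001  0.   ] w 50.0 F [0.2 0.2 0.5]
tool shift [-0.3 -0.5 68.7]
top 0 0 None 
top 1 0 None 
top 2 162 16.9 [  0.9 -32.8  13.2]
top 3 164 17.2 [  0.8 -97.   13.5]
scene 0 333 47.4 [-2.6 92.1 44.2]
scene 1 175 16.6 [-1.6 29.7 13.3]
scene 2 190 16.7 [ -1.6 -35.3  13. ]
scene 3 199 17.7 [  -1.2 -100.5   13.2]
```

Emit:
arm_command --motion '[[[0,0,25,0,0,0,50],[0,0,25,0,0,0,50],[0,0,19,0,0,0,50],[0,0,0,0,0,0,50],[0,0,0,0,0,0,15],[0,0,0,0,0,0,15],[0,0,0,0,0,0,15],[0,0,0,0,0,0,15]]]' --grip_force 50

```text
t: 8.68
tcp_pos: [495.1, -24.1, 102.7]
ee_rot: [[0.986, 0.168, 0.001], [0.168, -0.986, -0.0], [0.001, 0.0, -1.0]]
force: [1.3, 0.1, 3.2]
grip_width: 29.3
gripper_force: 53.8
```

Emit:
arm_command --motion '[[[0,0,-8,0,0,0,15],[0,0,-20,0,0,0,15],[0,0,-25,0,0,0,15],[0,0,-30,0,0,0,15],[0,0,-17,0,0,0,15],[0,0,0,0,0,0,15]]]'

```text
t: 9.43
tcp_pos: [495.6, -24.2, 203.7]
ee_rot: [[0.986, 0.168, 0.003], [0.168, -0.986, -0.0], [0.003, 0.001, -1.0]]
force: [0.2, -0.7, -2.6]
grip_width: 29.7
gripper_force: 53.4
```

```bash
cat >> h.py <<'E'
def traypose():
    """rim-based tray pose from the scene/top cloud: blue points near z=45"""
    for n in('top','scene'):
        p=shot(n);h=hsv(p);C=cloud(p)
        m=(h[...,0]>98)&(h[...,0]<122)&(h[...,1]>120)&(C[...,2]>-5)&(C[...,2]<52)&(C[...,1]>120)&(C[...,0]<720)
        b=max(blobs(m,200),key=np.sum);P=C[b];P=P[P[:,2]>36]
        print(n,b.sum(),'rim rect',rect(P[:,:2]),'x',np.percentile(P[:,0],[1,99]).round(),'y',np.percentile(P[:,1],[1,99]).round())
E
python3 -c "
from h import *
traypose();go(-10,99,192)"
```

```text
top 5739 rim rect ((529.9400024414062, 291.15081787109375), (269.8194274902344, 190.68124389648438), 2.0774176120758057) x [394. 665.] y [197. 387.]
scene 3206 rim rect ((526.632080078125, 290.2965393066406), (271.10064697265625, 197.7132110595703), 1.5716087818145752) x [393. 659.] y [191. 387.]
t9.5 tcp [494.6 -24.1 202.1] dock [ -9.5  98.4 116.1] yaw 9.65 tilt [-0.  0.] w 29.2 F [ 0.2  0.8 -2.1]
tool shift [-0.5 -0.6 10.1]
```

Emit:
arm_command --motion '[[[8,-20,0,0,0,0,15],[18,-42,0,0,0,0,15],[23,-55,0,0,0,0,15],[23,-55,0,0,0,0,15],[23,-55,0,0,0,0,15],[23,-55,0,0,0,0,15],[17,-37,0,0,0,0,15],[8,-18,0,0,0,0,15]]]'

```text
t: 10.52
tcp_pos: [578.9, 334.0, 200.6]
ee_rot: [[0.986, 0.169, -0.002], [0.169, -0.986, -0.001], [-0.002, 0.0, -1.0]]
force: [0.6, -0.4, -1.7]
grip_width: 29.5
gripper_force: 53.2
```

```bash
python3 -c "
from h import *
go(world=[579,332,59])"
```

```text
t10.5 tcp [578.9 334.  200.6] dock [133.  437.6 114.6] yaw 9.75 tilt [-0.002 -0.001] w 29.5 F [ 0.6 -0.4 -1.7]
tool shift [  0.    1.9 141.6]
```

Emit:
arm_command --motion '[[[0,1,25,0,0,0,15],[0,1,40,0,0,0,15],[0,0,35,0,0,0,15],[0,0,22,0,0,0,15],[0,0,12,0,0,0,15],[0,0,6,0,0,0,15],[0,0,2,0,0,0,15],[0,0,0,0,0,0,15]]]'

```text
t: 11.52
tcp_pos: [580.0, 330.3, 60.9]
ee_rot: [[0.986, 0.168, 0.001], [0.168, -0.986, 0.0], [0.001, -0.0, -1.0]]
force: [0.1, 0.5, -1.9]
grip_width: 28.9
gripper_force: 53.4
```

Emit:
arm_command --motion '[[[0,0,2,0,0,0,15],[0,0,1.5,0,0,0,15],[0,0,0,0,0,0,15],[0,0,0,0,0,0,45],[0,0,0,0,0,0,45],[0,0,-20,0,0,0,45],[0,0,-40,0,0,0,45],[0,0,-50,0,0,0,45]]]'

```text
t: 12.52
tcp_pos: [579.3, 329.9, 168.6]
ee_rot: [[0.986, 0.168, -0.001], [0.168, -0.986, -0.0], [-0.001, 0.0, -1.0]]
force: [1.1, 0.4, 0.3]
grip_width: 45.1
gripper_force: 0.0
```

```bash
python3 -c "
from h import *
go(-9,33,170)"
```

```text
t12.5 tcp [579.3 329.9 168.6] dock [132.7 433.5  82.6] yaw 9.65 tilt [-0.001 -0.   ] w 45.1 F [1.1 0.4 0.3]
tool shift [-142.5  400.3   -1.2]
```

Emit:
arm_command --motion '[[[-14,40,0,0,0,0,0],[-20,57,0,0,0,0,0],[-20,57,0,0,0,0,0],[-20,57,0,0,0,0,0],[-20,57,0,0,0,0,0],[-20,57,0,0,0,0,0],[-18,50,0,0,0,0,0],[-10,25,0,0,0,0,0]]]'

```text
t: 13.52
tcp_pos: [506.5, -90.5, 168.2]
ee_rot: [[0.986, 0.166, 0.001], [0.166, -0.986, -0.001], [0.001, 0.001, -1.0]]
force: [-0.3, 1.1, -1.1]
grip_width: 0.1
gripper_force: 0.0
```

```bash
python3 -c "
from h import *
go(-9,33,104)
p=shot('scene','s3');import cv2
a=cv2.imread('pics/s3.png')[100:270,150:390];cv2.imwrite('pics/c3.png',cv2.resize(a,(720,510)))"
```

```text
t13.5 tcp [506.5 -90.5 168.2] dock [-8.8 31.  82.2] yaw 9.54 tilt [ 0.001 -0.001] w 0.1 F [-0.3  1.1 -1.1]
tool shift [-0.3 -2.1 64.2]
```

View pics/c3.png

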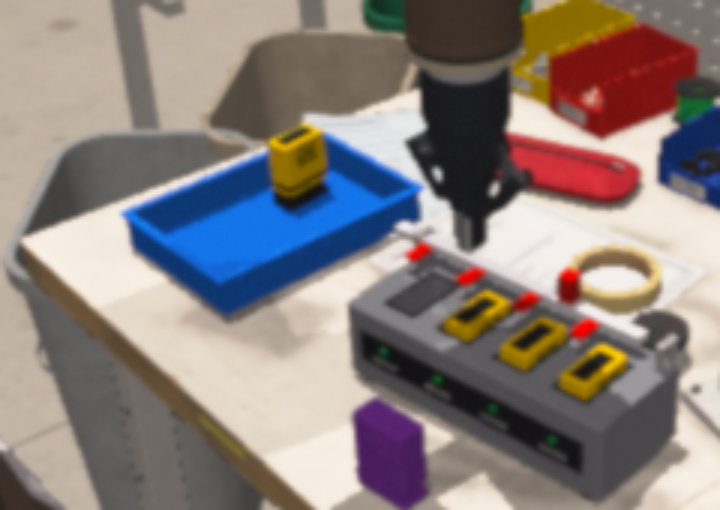

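Pack_0 stands in the tray at (298,170) and its well at (423,293) is empty. Next is pack_1.

Emit:
arm_command --motion '[[[0,-2,25,0,0,0,0],[0,0,25,0,0,0,0],[0,0,15,0,0,0,0],[0,0,6,0,0,0,0],[0,0,6,0,0,0,0],[0,0,4,0,0,0,0],[0,0,1.5,0,0,0,0],[0,0,0,0,0,0,0]]]'

```text
t: 14.58
tcp_pos: [507.0, -86.1, 86.8]
ee_rot: [[0.986, 0.168, 0.002], [0.168, -0.986, -0.001], [0.002, 0.001, -1.0]]
force: [-12.1, 1.0, 43.5]
grip_width: -0.2
gripper_force: 22.0
```

Emit:
arm_command --motion '[[[0,0,0,0,0,0,0],[0,0,-15,0,0,0,0],[0,0,-30,0,0,0,0],[0,0,-30,0,0,0,50],[0,0,-10,0,0,0,50],[0,0,0,0,0,0,50],[0,0,0,0,0,0,50]]]'

```text
t: 15.45
tcp_pos: [505.9, -85.9, 168.5]
ee_rot: [[0.986, 0.168, -0.001], [0.168, -0.986, 0.0], [-0.001, -0.0, -1.0]]
force: [0.0, -0.1, -0.9]
grip_width: 50.2
gripper_force: 0.0
```

```bash
python3 -c "
from h import *
go(-10,33,102);tops()"
```

```text
t15.4 tcp [505.9 -85.9 168.5] dock [-8.6 35.6 82.5] yaw 9.65 tilt [-0.001  0.   ] w 50.2 F [ 0.  -0.1 -0.9]
tool shift [-1.3  2.6 66.5]
top 0 0 None 
top 1 0 None 
top 2 0 None 
top 3 76 17.1 [  -8.8 -106.9   13.3]
scene 0 0 None 
scene 1 360 47.3 [-4.1 27.8 44.3]
scene 2 184 17.2 [ -2.6 -35.4  13.4]
scene 3 197 16.8 [  -0.3 -101.4   13.1]
```

Emit:
arm_command --motion '[[[-1,2.5,25,0,0,0,50],[0,0,25,0,0,0,50],[0,0,17,0,0,0,50],[0,0,0,0,0,0,50],[0,0,0,0,0,0,15],[0,0,0,0,0,0,15],[0,0,0,0,0,0,15],[0,0,0,0,0,0,15]]]'

```text
t: 16.55
tcp_pos: [506.1, -88.7, 102.7]
ee_rot: [[0.986, 0.168, 0.001], [0.168, -0.986, -0.0], [0.001, 0.0, -1.0]]
force: [-0.0, 1.4, 1.6]
grip_width: 28.9
gripper_force: 54.0
```

Emit:
arm_command --motion '[[[0,0,-8,0,0,0,15],[0,0,-20,0,0,0,15],[0,0,-25,0,0,0,15],[0,0,-30,0,0,0,15],[0,0,-17,0,0,0,15],[0,0,0,0,0,0,15]]]'

```text
t: 17.3
tcp_pos: [506.6, -88.9, 203.7]
ee_rot: [[0.986, 0.168, 0.003], [0.168, -0.986, -0.001], [0.002, 0.001, -1.0]]
force: [0.5, -0.2, -2.8]
grip_width: 28.9
gripper_force: 53.6
```

```bash
python3 -c "
from h import *
traypose();go(world=[460,335,202])"
```

```text
top 5633 rim rect ((530.2846069335938, 277.6983337402344), (269.09490966796875, 189.84239196777344), 2.7462306022644043) x [394. 665.] y [179. 375.]
scene 2962 rim rect ((528.253662109375, 274.76654052734375), (271.8861999511719, 192.6152801513672), 1.9203578233718872) x [393. 661.] y [178. 368.]
t17.4 tcp [505.6 -88.6 202. ] dock [ -9.4  33.  116. ] yaw 9.65 tilt [-0.  0.] w 28.9 F [ 0.5 -0.1 -2.4]
tool shift [  26.1 -425.3    0. ]
```

Emit:
arm_command --motion '[[[1,-30,0,0,0,0,15],[3,-55,0,0,0,0,15],[3,-58,0,0,0,0,15],[4,-58,0,0,0,0,15],[3,-58,0,0,0,0,15],[3,-58,0,0,0,0,15],[3,-55,0,0,0,0,15],[1,-30,0,0,0,0,15]]]'

```text
t: 18.4
tcp_pos: [458.0, 313.4, 201.1]
ee_rot: [[0.986, 0.169, -0.001], [0.169, -0.986, -0.001], [-0.001, 0.0, -1.0]]
force: [0.7, -0.4, -1.8]
grip_width: 29.2
gripper_force: 53.5
```

```bash
python3 -c "
from h import *
traypose();go(world=[459,312,58])"
```

```text
top 5368 rim rect ((530.9342651367188, 276.929931640625), (270.2430114746094, 188.9453125), 2.6873366832733154) x [394. 665.] y [179. 375.]
scene 2970 rim rect ((528.9010009765625, 274.2744140625), (270.82098388671875, 192.0656280517578), 2.7832112312316895) x [394. 660.] y [177. 368.]
t18.5 tcp [458.1 313.6 201.1] dock [ 10.6 437.5 115.1] yaw 9.81 tilt [-0.001 -0.   ] w 29.1 F [ 0.7  0.5 -1.6]
tool shift [  0.8   1.8 143.1]
```

Emit:
arm_command --motion '[[[1,1,25,0,0,0,15],[0,1,40,0,0,0,15],[0,0,35,0,0,0,15],[0,0,22,0,0,0,15],[0,0,12,0,0,0,15],[0,0,6,0,0,0,15],[0,0,3,0,0,0,15],[0,0,0,0,0,0,15]]]'

```text
t: 19.5
tcp_pos: [460.7, 309.4, 59.7]
ee_rot: [[0.986, 0.168, 0.001], [0.168, -0.986, 0.0], [0.001, -0.0, -1.0]]
force: [0.4, -0.6, -1.7]
grip_width: 29.0
gripper_force: 53.6
```

Emit:
arm_command --motion '[[[0,0,1.5,0,0,0,15],[0,0,1,0,0,0,15],[0,0,0,0,0,0,15],[0,0,0,0,0,0,45],[0,0,0,0,0,0,45],[0,0,-20,0,0,0,45],[0,0,-40,0,0,0,45],[0,0,-50,0,0,0,45]]]'

```text
t: 20.5
tcp_pos: [459.8, 309.0, 167.2]
ee_rot: [[0.986, 0.168, -0.002], [0.168, -0.986, -0.001], [-0.002, 0.001, -1.0]]
force: [2.1, 0.0, 0.3]
grip_width: 45.0
gripper_force: 0.0
```

```bash
python3 -c "
from h import *
go(-9,-33,170)"
```

```text
t20.5 tcp [459.8 309.  167.2] dock [ 11.5 432.7  81.2] yaw 9.65 tilt [-0.002 -0.001] w 45.0 F [2.1 0.  0.3]
tool shift [-21.3 465.6  -2.4]
```

Emit:
arm_command --motion '[[[-2,50,0,0,0,0,0],[-3,60,0,0,0,0,0],[-3,62,0,0,0,0,0],[-3,62,0,0,0,0,0],[-3,62,0,0,0,0,0],[-3,62,0,0,0,0,0],[-3,62,0,0,0,0,0],[-1,45,0,0,0,0,0]]]'

```text
t: 21.5
tcp_pos: [517.7, -155.3, 166.9]
ee_rot: [[0.986, 0.166, 0.0], [0.166, -0.986, -0.0], [0.0, 0.0, -1.0]]
force: [0.4, 0.9, 0.7]
grip_width: 0.1
gripper_force: 0.0
```

```bash
python3 -c "
from h import *
go(-9,-33,104)"
```

```text
t21.5 tcp [ 517.7 -155.3  166.9] dock [ -8.5 -34.8  80.9] yaw 9.58 tilt [ 0. -0.] w 0.1 F [0.4 0.9 0.7]
tool shift [-0.5 -1.8 62.9]
```

Emit:
arm_command --motion '[[[0,0,25,0,0,0,0],[0,0,25,0,0,0,0],[0,0,14,0,0,0,0],[0,0,6,0,0,0,0],[0,0,6,0,0,0,0],[0,0,3.5,0,0,0,0],[0,0,0,0,0,0,0]]]'

```text
t: 22.38
tcp_pos: [517.7, -152.5, 87.8]
ee_rot: [[0.986, 0.168, -0.0], [0.168, -0.986, -0.0], [-0.0, 0.0, -1.0]]
force: [-2.3, -0.4, 7.1]
grip_width: 0.3
gripper_force: 3.0
```

Emit:
arm_command --motion '[[[0,0,0.7,0,0,0,0],[0,0,0,0,0,0,0],[0,0,-15,0,0,0,0],[0,0,-30,0,0,0,0],[0,0,-30,0,0,0,50],[0,0,-6,0,0,0,50],[0,0,0,0,0,0,50],[0,0,0,0,0,0,50]]]'

```text
t: 23.38
tcp_pos: [517.3, -152.4, 167.0]
ee_rot: [[0.986, 0.168, -0.001], [0.168, -0.986, 0.0], [-0.001, -0.0, -1.0]]
force: [0.0, 0.0, -0.1]
grip_width: 50.1
gripper_force: 0.0
```

```bash
python3 -c "
from h import *
go(-10,-33,102);tops()"
```

```text
t23.4 tcp [ 517.3 -152.4  167. ] dock [ -8.4 -31.9  81. ] yaw 9.66 tilt [-0.001  0.   ] w 50.1 F [ 0.   0.  -0.1]
tool shift [-1.6  1.2 65. ]
top 0 0 None 
top 1 0 None 
top 2 0 None 
top 3 0 None 
scene 0 0 None 
scene 1 1 0.3 [10.3 15.8  0.3]
scene 2 371 49.5 [ -0.6 -37.8  44.9]
scene 3 198 16.7 [  -3.  -100.9   13. ]
```

Emit:
arm_command --motion '[[[-1.5,1,25,0,0,0,50],[0,0,25,0,0,0,50],[0,0,15,0,0,0,50],[0,0,0,0,0,0,50],[0,0,0,0,0,0,15],[0,0,0,0,0,0,15],[0,0,0,0,0,0,15],[0,0,0,0,0,0,15]]]'

```text
t: 24.48
tcp_pos: [516.8, -154.0, 103.1]
ee_rot: [[0.986, 0.168, 0.001], [0.168, -0.986, -0.0], [0.001, 0.001, -1.0]]
force: [1.1, 0.0, 2.6]
grip_width: 29.0
gripper_force: 54.2
```

Emit:
arm_command --motion '[[[0,0,-8,0,0,0,15],[0,0,-20,0,0,0,15],[0,0,-25,0,0,0,15],[0,0,-30,0,0,0,15],[0,0,-17,0,0,0,15],[0,0,0,0,0,0,15]]]'

```text
t: 25.22
tcp_pos: [517.0, -154.1, 204.0]
ee_rot: [[0.986, 0.168, 0.002], [0.168, -0.986, -0.001], [0.002, 0.001, -1.0]]
force: [0.5, -0.4, -0.7]
grip_width: 29.2
gripper_force: 53.7
```

```bash
python3 -c "
from h import *
traypose();go(world=[582,234,202])"
```

```text
top 5233 rim rect ((530.2073364257812, 277.57891845703125), (269.328125, 190.17478942871094), 2.9347383975982666) x [394. 665.] y [179. 374.]
scene 2547 rim rect ((527.9894409179688, 273.81292724609375), (269.2463073730469, 193.55467224121094), 2.4132986068725586) x [394. 660.] y [176. 368.]
t25.3 tcp [ 516.1 -153.7  202.2] dock [ -9.8 -32.9 116.2] yaw 9.65 tilt [-0.  0.] w 28.9 F [ 0.1 -0.2 -1.6]
tool shift [ 1.300e+02 -3.712e+02  3.000e-01]
```

Emit:
arm_command --motion '[[[8,-22,0,0,0,0,15],[16,-46,0,0,0,0,15],[20,-57,0,0,0,0,15],[20,-57,0,0,0,0,15],[20,-57,0,0,0,0,15],[20,-57,0,0,0,0,15],[16,-47,0,0,0,0,15],[10,-28,0,0,0,0,15]]]'

```text
t: 26.32
tcp_pos: [581.7, 236.1, 201.1]
ee_rot: [[0.986, 0.169, -0.002], [0.169, -0.986, -0.0], [-0.002, 0.0, -1.0]]
force: [0.4, -0.5, -1.1]
grip_width: 29.0
gripper_force: 53.6
```

```bash
python3 -c "
from h import *
go(world=[581,235,58]);p=shot('scene','s4');import cv2
a=cv2.imread('pics/s4.png')[100:270,150:390];cv2.imwrite('pics/c4.png',cv2.resize(a,(720,510)))"
```

```text
t26.3 tcp [581.7 236.1 201.1] dock [119.6 340.6 115.1] yaw 9.75 tilt [-0.002 -0.   ] w 29.0 F [ 0.4 -0.5 -1.1]
tool shift [ -0.6   1.  143.1]
```

View pics/c4.png

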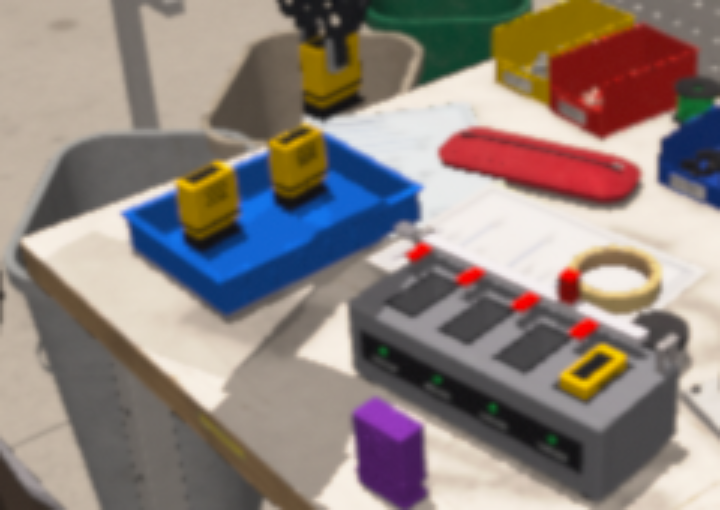

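Packs 0 and 1 stand in the tray at (298,165) and (208,203). Pack_2 is held above it and only pack_3 is still in the dock. Lowering now.

Emit:
arm_command --motion '[[[0,0,25,0,0,0,15],[0,0,40,0,0,0,15],[0,0,35,0,0,0,15],[0,0,22,0,0,0,15],[0,0,12,0,0,0,15],[0,0,6,0,0,0,15],[0,0,3,0,0,0,15],[0,0,0,0,0,0,15]]]'

```text
t: 27.38
tcp_pos: [582.7, 233.8, 60.0]
ee_rot: [[0.986, 0.168, 0.001], [0.168, -0.986, 0.0], [0.001, -0.0, -1.0]]
force: [0.8, -0.7, -0.9]
grip_width: 29.3
gripper_force: 53.7
```

Emit:
arm_command --motion '[[[0,0,1.5,0,0,0,15],[0,0,1,0,0,0,15],[0,0,0,0,0,0,15],[0,0,0,0,0,0,45],[0,0,0,0,0,0,45],[0,0,-20,0,0,0,45],[0,0,-40,0,0,0,45],[0,0,-50,0,0,0,45]]]'

```text
t: 28.38
tcp_pos: [581.9, 233.5, 168.9]
ee_rot: [[0.986, 0.168, -0.001], [0.168, -0.986, -0.0], [-0.001, 0.0, -1.0]]
force: [1.1, 0.3, 0.5]
grip_width: 45.0
gripper_force: 0.0
```

```bash
python3 -c "
from h import *
go(-9,-99,170)"
```

```text
t28.4 tcp [581.9 233.5 168.9] dock [119.4 338.   82.9] yaw 9.66 tilt [-0.001 -0.   ] w 45.0 F [1.1 0.3 0.5]
tool shift [-129.2  436.8   -0.9]
```

Emit:
arm_command --motion '[[[-12,45,0,0,0,0,0],[-17,57,0,0,0,0,0],[-17,57,0,0,0,0,0],[-17,57,0,0,0,0,0],[-17,57,0,0,0,0,0],[-17,57,0,0,0,0,0],[-17,57,0,0,0,0,0],[-15,50,0,0,0,0,0]]]'

```text
t: 29.38
tcp_pos: [528.3, -221.0, 168.6]
ee_rot: [[0.986, 0.167, 0.001], [0.167, -0.986, -0.001], [0.001, 0.001, -1.0]]
force: [1.6, 0.1, -0.7]
grip_width: 0.1
gripper_force: 0.0
```

Emit:
arm_command --motion '[[[0,0,0,0,0,0,0],[0,0,0,0,0,0,0]]]'

```text
t: 29.62
tcp_pos: [528.5, -218.8, 167.9]
ee_rot: [[0.986, 0.167, 0.001], [0.167, -0.986, -0.0], [0.001, 0.0, -1.0]]
force: [-0.6, 0.8, 0.3]
grip_width: -0.3
gripper_force: 0.0
```

```bash
python3 -c "
from h import *
go(-9,-99,87.2)"
```

```text
t29.6 tcp [ 528.5 -218.8  167.9] dock [ -8.4 -99.2  81.9] yaw 9.60 tilt [ 0.001 -0.   ] w -0.3 F [-0.6  0.8  0.3]
tool shift [-0.7 -0.2 80.7]
```

Emit:
arm_command --motion '[[[0,0,25,0,0,0,0],[0,0,25,0,0,0,0],[0,0,15,0,0,0,0],[0,0,6,0,0,0,0],[0,0,6,0,0,0,0],[0,0,4,0,0,0,0],[0,0,0.5,0,0,0,0],[0,0,0,0,0,0,0]]]'

```text
t: 30.62
tcp_pos: [528.7, -218.4, 87.1]
ee_rot: [[0.986, 0.168, 0.001], [0.168, -0.986, -0.0], [0.0, 0.0, -1.0]]
force: [-5.7, 2.4, 17.3]
grip_width: 0.1
gripper_force: 8.6
```

Emit:
arm_command --motion '[[[0,0,-15,0,0,0,0],[0,0,-30,0,0,0,0],[0,0,-30,0,0,0,50],[0,0,-6,0,0,0,50],[0,0,0,0,0,0,50],[0,0,0,0,0,0,50]]]'

```text
t: 31.38
tcp_pos: [528.0, -218.5, 165.9]
ee_rot: [[0.986, 0.168, -0.001], [0.168, -0.986, 0.001], [-0.001, -0.001, -1.0]]
force: [0.6, 0.2, 0.3]
grip_width: 50.2
gripper_force: 0.0
```

```bash
python3 -c "
from h import *
go(-10,-99,102);tops()"
```

```text
t31.4 tcp [ 528.  -218.5  165.9] dock [ -8.8 -98.8  79.9] yaw 9.66 tilt [-0.001  0.001] w 50.2 F [0.6 0.2 0.3]
tool shift [-1.2  0.3 63.9]
top 0 0 None 
top 1 0 None 
top 2 0 None 
top 3 12 42.8 [-25.9 -84.9  42. ]
scene 0 0 None 
scene 1 0 None 
scene 2 0 None 
scene 3 385 47.8 [  -3.4 -103.4   44.3]
```

Emit:
arm_command --motion '[[[-1,0,25,0,0,0,50],[0,0,25,0,0,0,50],[0,0,14,0,0,0,50],[0,0,0,0,0,0,50],[0,0,0,0,0,0,15],[0,0,0,0,0,0,15],[0,0,0,0,0,0,15],[0,0,0,0,0,0,15]]]'

```text
t: 32.48
tcp_pos: [527.9, -219.1, 103.1]
ee_rot: [[0.986, 0.168, 0.001], [0.168, -0.986, -0.001], [0.001, 0.001, -1.0]]
force: [-0.0, -0.1, 1.1]
grip_width: 29.3
gripper_force: 54.3
```

Emit:
arm_command --motion '[[[0,0,-8,0,0,0,15],[0,0,-20,0,0,0,15],[0,0,-25,0,0,0,15],[0,0,-30,0,0,0,15],[0,0,-17,0,0,0,15],[0,0,0,0,0,0,15]]]'

```text
t: 33.22
tcp_pos: [528.0, -219.1, 203.6]
ee_rot: [[0.986, 0.168, 0.002], [0.168, -0.986, -0.001], [0.002, 0.001, -1.0]]
force: [-0.2, -0.1, -1.5]
grip_width: 29.1
gripper_force: 53.8
```

```bash
python3 -c "
from h import *
traypose();go(world=[462,230,202])"
```

```text
top 4864 rim rect ((530.4846801757812, 277.67071533203125), (269.578369140625, 190.37380981445312), 2.736176013946533) x [394. 665.] y [179. 375.]
scene 2155 rim rect ((527.98828125, 273.23675537109375), (268.07891845703125, 194.62393188476562), 2.18500018119812) x [393. 661.] y [176. 367.]
t33.3 tcp [ 527.1 -218.7  201.9] dock [ -9.8 -98.9 115.9] yaw 9.65 tilt [-0.001  0.   ] w 28.9 F [-0.2 -0.2 -0.8]
tool shift [ 1.110e+01 -4.533e+02  1.000e-01]
```

Emit:
arm_command --motion '[[[1,-35,0,0,0,0,15],[1,-60,0,0,0,0,15],[2,-62,0,0,0,0,15],[2,-62,0,0,0,0,15],[2,-62,0,0,0,0,15],[1,-62,0,0,0,0,15],[1,-60,0,0,0,0,15],[1,-48,0,0,0,0,15]]]'

```text
t: 34.33
tcp_pos: [461.4, 229.6, 201.4]
ee_rot: [[0.986, 0.169, -0.002], [0.169, -0.986, -0.001], [-0.002, 0.0, -1.0]]
force: [1.3, -0.1, -1.0]
grip_width: 29.4
gripper_force: 53.7
```

Emit:
arm_command --motion '[[[0,0,0,0,0,0,15]]]'

```text
t: 34.45
tcp_pos: [461.4, 230.2, 201.4]
ee_rot: [[0.985, 0.171, -0.002], [0.171, -0.985, -0.0], [-0.002, -0.0, -1.0]]
force: [-1.0, -1.0, -0.7]
grip_width: 29.0
gripper_force: 53.8
```

```bash
python3 -c "
from h import *
go(world=[462,230,58])"
```

```text
t34.5 tcp [461.4 230.2 201.4] dock [  0.  354.7 115.4] yaw 9.87 tilt [-0.002 -0.   ] w 29.0 F [-1.  -1.  -0.7]
tool shift [  0.7   0.3 143.4]
```

Emit:
arm_command --motion '[[[0,0,25,0,0,0,15],[0,0,40,0,0,0,15],[0,0,35,0,0,0,15],[0,0,22,0,0,0,15],[0,0,12,0,0,0,15],[0,0,6,0,0,0,15],[0,0,3,0,0,0,15],[0,0,0,0,0,0,15]]]'

```text
t: 35.45
tcp_pos: [463.0, 227.6, 60.0]
ee_rot: [[0.986, 0.168, 0.001], [0.168, -0.986, 0.0], [0.001, -0.0, -1.0]]
force: [-0.4, 0.7, -2.2]
grip_width: 29.1
gripper_force: 53.8
```

Emit:
arm_command --motion '[[[0,0,1.5,0,0,0,15],[0,0,1,0,0,0,15],[0,0,0,0,0,0,15],[0,0,0,0,0,0,45],[0,0,0,0,0,0,45],[0,0,-20,0,0,0,45],[0,0,-40,0,0,0,45],[0,0,-50,0,0,0,45]]]'

```text
t: 36.45
tcp_pos: [462.1, 227.3, 167.6]
ee_rot: [[0.986, 0.168, -0.002], [0.168, -0.986, -0.001], [-0.002, 0.0, -1.0]]
force: [1.6, 0.5, 0.2]
grip_width: 45.1
gripper_force: 0.0
```

```bash
python3 -c "
from h import *
go(50,-32.3,175)"
```

```text
t36.5 tcp [462.1 227.3 167.6] dock [1.000e-01 3.517e+02 8.160e+01] yaw 9.65 tilt [-0.002 -0.001] w 45.1 F [1.6 0.5 0.2]
tool shift [ 49.2 384.1  -7.3]
```

Emit:
arm_command --motion '[[[3,30,-7,0,0,0,45],[7,52,0,0,0,0,45],[7,58,0,0,0,0,45],[8,58,0,0,0,0,45],[8,58,0,0,0,0,45],[7,54,0,0,0,0,45],[6,46,0,0,0,0,45],[3,28,0,0,0,0,45]]]'

```text
t: 37.45
tcp_pos: [575.8, -145.1, 174.0]
ee_rot: [[0.986, 0.166, 0.0], [0.166, -0.986, -0.0], [0.0, 0.0, -1.0]]
force: [-0.4, 0.0, -0.1]
grip_width: 44.7
gripper_force: 0.0
```

Emit:
arm_command --motion '[[[0,0,0,0,0,0,45],[0,0,0,0,0,0,45]]]'

```text
t: 37.7
tcp_pos: [575.0, -142.3, 173.9]
ee_rot: [[0.986, 0.168, -0.001], [0.168, -0.986, 0.0], [-0.001, -0.0, -1.0]]
force: [-0.5, 1.0, 0.2]
grip_width: 45.0
gripper_force: 0.0
```

```bash
python3 -c "
from h import *
go(50,-32.3,122);p=shot('scene','s5');import cv2
a=cv2.imread('pics/s5.png')[100:270,150:390];cv2.imwrite('pics/c5.png',cv2.resize(a,(720,510)))"
```

```text
t37.7 tcp [ 575.  -142.3  173.9] dock [ 50.1 -31.5  87.9] yaw 9.64 tilt [-0.001  0.   ] w 45.0 F [-0.5  1.   0.2]
tool shift [-0.1  0.9 51.9]
```

View pics/c5.png

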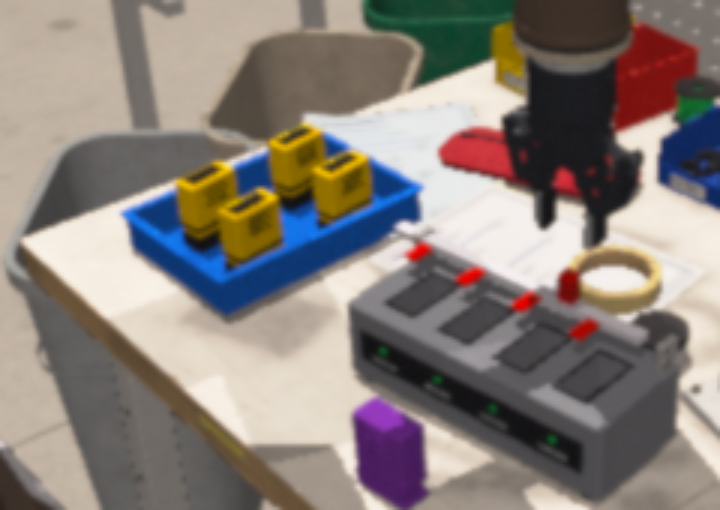

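All four packs stand in the tray, at (208,200), (250,225), (298,165) and (343,187), and every well is empty. I close the lock now.

Emit:
arm_command --motion '[[[0,0.5,20,0,0,0,45],[0,0,20,0,0,0,45],[0,0,11,0,0,0,45],[0,0,0,0,0,0,45],[0,0,0,0,0,0,5],[0,0,0,0,0,0,5],[0,0,0,0,0,0,5],[0,0,0,0,0,0,5]]]' --grip_force 30

```text
t: 38.75
tcp_pos: [575.9, -143.3, 123.9]
ee_rot: [[0.986, 0.168, 0.001], [0.168, -0.986, -0.0], [0.001, 0.0, -1.0]]
force: [-1.0, 2.9, 7.1]
grip_width: 16.8
gripper_force: 32.5
```

Emit:
arm_command --motion '[[[0,5,0,0,0,0,5],[0,7,0,0,0,0,5],[0,7,0,0,0,0,5],[0,7,0,0,0,0,5],[0,4,0,0,0,0,5],[0,2,0,0,0,0,5],[0,0,0,0,0,0,5]]]'

```text
t: 39.62
tcp_pos: [581.4, -175.2, 123.9]
ee_rot: [[0.986, 0.167, 0.001], [0.167, -0.986, -0.0], [0.001, 0.001, -1.0]]
force: [-0.5, -1.4, 6.3]
grip_width: 16.7
gripper_force: 32.4
```

```bash
python3 -c "
from h import *
go(50,-66,122)"
```

```text
t39.6 tcp [ 581.4 -175.2  123.9] dock [ 51.  -65.   37.9] yaw 9.64 tilt [ 0.001 -0.   ] w 16.7 F [-0.5 -1.4  6.3]
tool shift [-1.   1.   1.9]
```

Emit:
arm_command --motion '[[[0,1.5,0,0,0,0,5],[0,1,0,0,0,0,5],[0,0,0,0,0,0,5]]]'

```text
t: 40.0
tcp_pos: [581.4, -175.8, 123.8]
ee_rot: [[0.986, 0.167, 0.0], [0.167, -0.986, 0.002], [0.001, -0.002, -1.0]]
force: [-0.1, 15.3, 10.5]
grip_width: 17.3
gripper_force: 32.8
```

The stop force of 15 N shows the lock is at its closed stop. Now I release and retreat.

Emit:
arm_command --motion '[[[0,-1,0,0,0,0,45],[0,0,0,0,0,0,45],[0,0,0,0,0,0,45],[0,0,-20,0,0,0,45],[0,0,-40,0,0,0,45],[0,0,-40,0,0,0,45],[0,0,0,0,0,0,45],[0,0,0,0,0,0,45]]]'

```text
t: 41.0
tcp_pos: [580.8, -176.3, 222.6]
ee_rot: [[0.986, 0.168, -0.0], [0.168, -0.986, 0.0], [-0.0, -0.0, -1.0]]
force: [0.1, 0.0, -0.5]
grip_width: 44.8
gripper_force: 0.0
```

```bash
python3 -c "
from h import *
go(50,-66,122);p=shot('scene','s6');import cv2
a=cv2.imread('pics/s6.png')[100:270,150:390];cv2.imwrite('pics/c6.png',cv2.resize(a,(720,510)))"
```

```text
t41.0 tcp [ 580.8 -176.3  222.6] dock [ 50.2 -66.  136.6] yaw 9.65 tilt [-0.  0.] w 44.8 F [ 0.1  0.  -0.5]
tool shift [ -0.2   0.  100.6]
```

View pics/c6.png

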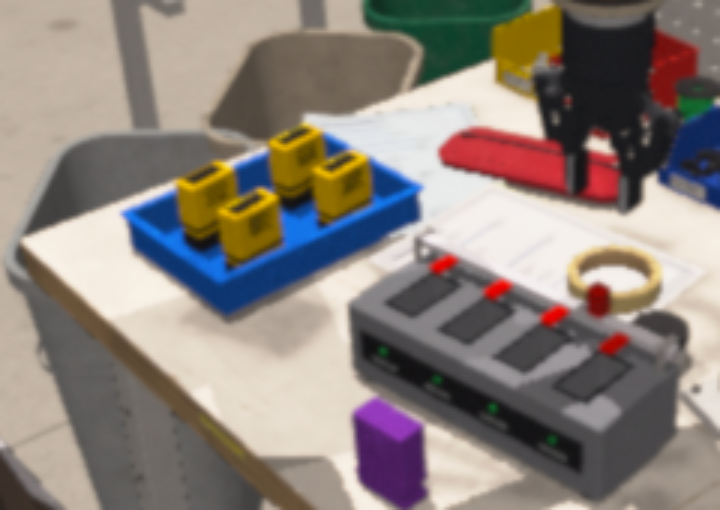

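The red fingers are back over the wells, so the lock is closed. All four packs stand in the tray and the gripper is clear.

```bash
python3 -c "
from workcell import r
print(r.hand_in())"
```

```text
the job is handed in; nothing more can be done
None
```

I put all four packs in the blue tray, slid the transport lock back to its closed end stop and handed the job in at about 41 s; the hand-in gave no verdict.

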